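Stand the washed chopping board up in the dish rack to dry

ROBOT

A 6-joint arm with a two-finger parallel gripper is mounted at the origin on a cart in front of the work surface, level with it; the furniture and walls round the work are solid. World frame = base frame: x ahead of the robot, y to its left, z up, the work surface at z = 0. Lengths are in m, angles in rad, forces in N, time in s.
With the tool pointing down it reaches from about 0.225 to 0.875 m from the base axis. Payload 3.4 kg.
Tool frame: the origin (TCP) lies at the very end of the fingers, on their centre line; the grasp point (between the pads) lies manip.grip_point_offset behind it (manip.grip_point_offset is the distance from the TCP to the grasp point, in m); z points along the fingers, y is the line along which they close (so a half turn about z gives the same grasp; the last joint's range is limited). The gripper opens to 85 mm and grips with 20 to 120 N. Pads are 22 mm wide; open, the fingers measure 114 mm over their backs; the gripper's body (76 mm by 85 mm) begins 54 mm behind the grasp point. The pads swing forward as they close: fully open they stand 13 mm farther back than shut.
Start: joints at [-1.425, 0.276, 1.505, -0, 1.361, -0.121], TCP at [0.152, -0.555, 0.231] pointing down, gripper open.
Joint ranges: [-2.89, 2.89], [-0.75, 2.08], [0.22, 2.7], [-1.18, 4.32], [0.11, 2.71], [-2.7, 2.7]. Speed limits (rad/s): [2.57, 2.57, 3.14, 3.14, 3.14, 3.14].

INTERFACE

Orientations are given as a unit quaternion [w, x, y, z].
In Python, from rig import manip gives the robot as it stands.
- The arm moves only by the shell command python3 -m pendant 'ROWS' [FORCE]. ROWS is JSON, a list of rows, each an object of numbers: "jaw": the opening, from -1 (shut) to 1 (fully open); "tx", "ty", "tz": the shift along the world's x, y, z in cm; "ax", "ay", "az": the turn, a rotation vector about the world's x, y, z in degrees. In form: [{"jaw": .., "tx": .., "ty": .., "tz": .., "ax": .., "ay": .., "az": ..}, ...]. A call has 1 to 10 rows; each row is the pose to reach, as a shift and turn from the pose commanded when the call began; what a row does not reach only later rows make up. A row lasts 1/8 s, in which the tool goes at most 62.5 mm and 10.7 degrees, less where a joint would pass 70% of its speed; a pose out of reach is approached as far as the arm can. A call with a gripper value outside its range is refused whole. The fingers move at their own pace and stop on an object; FORCE is the grip in N (left out, the last holds). Time passes only in rows, so rows that repeat a pose let the fingers close. It gives the time, the measured TCP pose, the force, the opening and the grip force at its end, in the units of the state.
- manip.get_state(): the state, without advancing time (a new reading comes with each control period).
- manip.get_image(name): name is "scene" or "top" or "wrist"; returns a dict with "pixels" (384x512x3 uint8, blue, green, red), "depth" (384x512 float32, m along the optical axis (not along the pixel's ray), 0 where there is no reading), "fx", "fy", "cx", "cy" (pixels), "pose" (4x4, takes a point from camera to world coordinates). Camera axes: x right, y down, z forward; pixel columns grow to the right and rows downward; lengths in m; the calibration is good to about 2 mm. The wrist camera is an equidistant fisheye: a pixel r from the principal point sees the ray r / f radians off the axis. A picture is of the moment at which its call begins.
- manip.sign_off(): hands the job in; it is judged then, once.
The state is a dict: "clock": time; "qpos": joint angles; "qd": joint speeds; "effort": joint torques, N m; "position": TCP position; "ee_rot": TCP orientation; "contact_force": force on the tool from outside, world axes, zero at the start; "moment": the same for the moment, N m; "width": finger opening in m; "gripper_force": force on a finger pad.
Only numpy, scipy, OpenCV 4.12 (cv2) and the standard library are available. Lean on these libraries where they do the work, as an engineer would, in place of code of your own. Each camera call takes 0.05 s, during which the arm holds its last target. There are 200 camera calls.

TASK

The washed chopping board was left lying flat on the dish rack, where it will not dry. Tip it up so that it stands on a long edge down in the rack's groove and leans back against the backrest, within the width of the rack. The rack is loose: it must stay where it stands, and the dishes around it must not be disturbed.

Things in the scene. Friction and masses are not known exactly. Their poses are not given: they have to be found in the camera images.
- rack: loose 2.4 kg dish rack, steel wire over a grey drip tray. Origin: centre of its underside on the worktop; x points to the backrest, y along its width, z up. Tray x -100 to +140, y -165 to +165, 16 mm high. Deck: 7 wires along x, 50 mm apart (y -150 to +150), tops 55 mm above the worktop, from the rack's front to the groove.
- deck_front (a point): middle of the deck's front cross wire, rack frame x -96, z +55 mm (deck height), axes as the rack's; the worktop before it is clear
- groove (a point): centre of the groove floor, rack frame x +88, z +35 mm, axes as the rack's. The deck wires dip here into a groove across the full width: 20 mm deep, 20 mm clear at the floor and 30 mm at the mouth (rack x 73 to 103).
- backrest_top (a point): middle of the backrest's top edge, rack frame x +131, z +175 mm. Behind the groove the wires rise as a backrest leaning back 13 degrees, from x +103 at deck height to here.
- board: loose plain wooden chopping board, about 0.5 kg, 190 (x) x 230 (y) x 16 mm (z). Origin: centre of its underside as it first lies: flat on the deck, long edges about parallel to the groove, far edge 50 to 80 mm short of the backrest, near long edge overhanging the rack's front by 45 to 70 mm, 55 mm free below. Hand slot 75 x 22 mm through it at y +89.
- board_mid (a point): middle of the board (half its width, length and thickness), axes as the board's
- mug_1: yellow mug, 78 mm across, 102 high, bystander; origin at the centre of its underside
- bowl_bird: small white bowl, 128 mm across, 64 high, bystander; origin at the centre of its underside
- bowl_cream: cream bowl, 180 mm across, 82 high, bystander; origin at the centre of its underside
- spoon_1: steel spoon, 165 mm long, lying on the worktop, bystander; origin at its middle, underside
- bowl_yellow: small bowl with a brown rim, 120 mm across, 56 high, bystander behind the rack; origin at the centre of its underside

How it is judged:
By the outcome, as a careful person would: the job done as asked, in the order asked, and still so for the second after the job is handed in, with the robot touching nothing.
It also fails if it takes over 45 s, if anything falls off the work surface, if the arm or the gripper's body presses on something with over 40 N, if the wrist force passes 120 N, or if a joint passes its speed limit or range.

## Working session

There is one attempt and no reset: what is moved stays moved. The work goes in short steps, Python scripts to look and compute and a shell command to move; the robot and the scene stay as the last step left them, time stands still between calls to the robot, and variables do not carry over. Pictures are saved under pics/ and viewed, at most 10 in all, crops included, and the job is handed in when it is done.

```bash
mkdir -p pics; ls; python3 - <<'E'
from rig import manip
import cv2,numpy as np
s=manip.get_state();print(s, manip.grip_point_offset)
for n in ['scene','top']:
    im=manip.get_image(n);cv2.imwrite(f'pics/{n}0.png',im['pixels']);np.savez(f'pics/{n}0.npz',**im)
    print(n,im['fx'],im['fy'],im['cx'],im['cy'],im['pose'].round(3).tolist())
E
```

```text
pics
{'clock': 0.0, 'qpos': array([-1.42497808e+00,  2.76584507e-01,  1.50614903e+00,  9.28412846e-06,
        1.36072756e+00, -1.21002276e-01]), 'qd': array([-0.00017755,  0.00028849,  0.00054936, -0.00026498,  0.00042685,
        0.00143519]), 'effort': array([ 1.99781352e-03, -4.16761994e+01, -2.45803767e+01,  3.13265118e-04,
        1.07992798e-02,  1.11660313e-05]), 'position': array([ 0.15152448, -0.55410847,  0.23043938]), 'ee_rot': array([-9.34205222e-04,  9.91113739e-01,  1.33013844e-01, -7.05273897e-06]), 'contact_force': array([-0.88094058, -0.48806415, -0.46496505]), 'moment': array([ 0.02732054, -0.01703491, -0.01239054]), 'gripper_force': 0.0, 'width': 0.08548101848343362} 0.0187
scene 495.55335954621626 495.55335954621626 256.81325164221283 191.95804761345258 [[-0.754, -0.378, 0.537, -0.492], [-0.657, 0.432, -0.618, 1.088], [0.002, -0.819, -0.574, 1.125], [0.0, 0.0, 0.0, 1.0]]
top 436.0680118983693 436.0680118983693 257.4580178088869 193.9897929179289 [[0.019, -0.994, 0.104, 0.292], [-1.0, -0.019, -0.001, 0.008], [0.003, -0.104, -0.995, 1.483], [0.0, 0.0, 0.0, 1.0]]
```

View pics/top0.png

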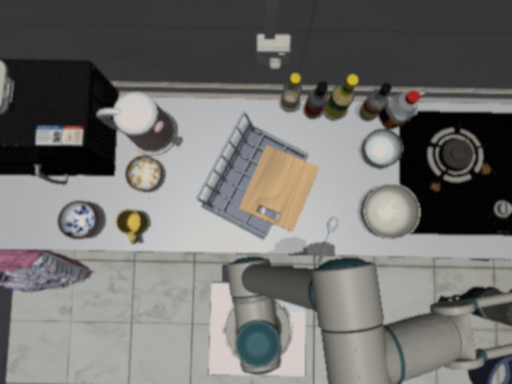

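View pics/scene0.png

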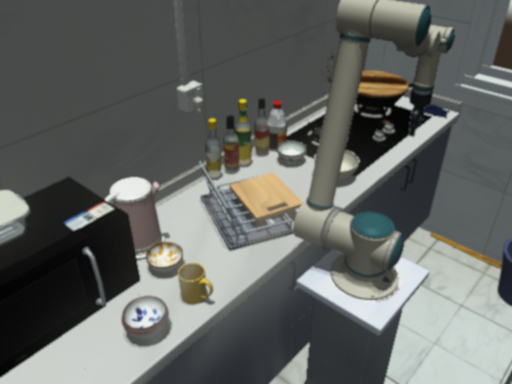

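The top view shows the board at about (280,187), with its overhang at lower right (285–318, 165–228). The backrest wire runs (200,197)–(247,118), the spoon is near (331,228), and the mug and bowls are clear to the left and right. The scene view confirms this layout. Next I'll measure the positions.

```bash
cat > h.py <<'E'
import numpy as np,cv2
def ray(im,uv,z):
    uv=np.atleast_2d(np.asarray(uv,float));P=im['pose']
    d=np.c_[(uv[:,0]-im['cx'])/im['fx'],(uv[:,1]-im['cy'])/im['fy'],np.ones(len(uv))]@P[:3,:3].T
    return P[:3,3]+d*((z-P[2,3])/d[:,2])[:,None]
def cloud(im):
    h,w=im['depth'].shape;u,v=np.meshgrid(np.arange(w),np.arange(h));D=im['depth']
    p=np.stack([(u-im['cx'])/im['fx']*D,(v-im['cy'])/im['fy']*D,D],-1)
    return p@im['pose'][:3,:3].T+im['pose'][:3,3]
E
python3 - <<'E'
from h import *
for n in ['top','scene']:
    im=dict(np.load(f'pics/{n}0.npz'));hsv=cv2.cvtColor(im['pixels'],cv2.COLOR_BGR2HSV)
    m=cv2.inRange(hsv,(8,70,90),(25,255,255))
    c=max([c for c in cv2.findContours(m,0,2)[0] if (cv2.boundingRect(c)[0]>230 if n=='top' else 220<cv2.boundingRect(c)[0]<300 and cv2.boundingRect(c)[1]>150)],key=cv2.contourArea)
    hull=cv2.convexHull(c)[:,0,:]
    w=ray(im,hull,0.071)[:,:2].astype(np.float32)
    r=cv2.minAreaRect(w*1000);print(n,'board',r,cv2.boxPoints(r).round(0).tolist())
    X=cloud(im);ok=im['depth']>0
    box=ok&(X[...,0]>.2)&(X[...,0]<.75)&(X[...,1]>-.25)&(X[...,1]<.3)
    b=box&(X[...,2]>.16)&(X[...,2]<.19);q=X[b]
    print('top wire pts',len(q),q[::max(1,len(q)//15)].round(3).tolist())
    vv=np.argwhere(b);print(vv.min(0),vv.max(0)) if len(vv) else 0
    t=box&(X[...,2]>.008)&(X[...,2]<.066)
    k=cv2.connectedComponentsWithStats(t.astype(np.uint8));
    for i in range(1,k[0]):
        if k[2][i,4]>250:
            rr=cv2.minAreaRect((X[k[1]==i][:,:2]*1000).astype(np.float32));print('blob',k[2][i].tolist(),rr)
im=dict(np.load('pics/top0.npz'))
cv2.imwrite('pics/topcrop.png',cv2.resize(im['pixels'][100:260,180:350],None,fx=4,fy=3.75,interpolation=2))
E
```

```text
top board ((462.78741455078125, -63.5130615234375), (186.90248107910156, 228.9891357421875), 68.0075912475586) [[322.0, -107.0], [534.0, -193.0], [604.0, -20.0], [392.0, 66.0]]
top wire pts 755 [[0.749, -0.093, 0.19], [0.747, -0.218, 0.175], [0.738, -0.165, 0.181], [0.737, -0.22, 0.166], [0.725, -0.235, 0.186], [0.719, -0.176, 0.169], [0.671, 0.058, 0.177], [0.614, 0.091, 0.177], [0.563, 0.11, 0.182], [0.505, 0.146, 0.174], [0.456, 0.165, 0.175], [0.243, 0.019, 0.161], [0.235, 0.022, 0.183], [0.227, 0.064, 0.164], [0.217, 0.09, 0.161], [0.201, 0.083, 0.175]]
[ 90 196] [270 342]
blob [201, 123, 107, 116, 992] ((493.4625549316406, 14.5498046875), (237.9043426513672, 339.9961242675781), 62.279239654541016)
scene board ((461.0649108886719, -56.470733642578125), (194.87095642089844, 240.89451599121094), 67.56336212158203) [[313.0, -101.0], [535.0, -193.0], [610.0, -12.0], [387.0, 80.0]]
top wire pts 420 [[0.738, -0.242, 0.189], [0.745, -0.22, 0.177], [0.726, -0.223, 0.174], [0.736, -0.169, 0.183], [0.728, -0.183, 0.171], [0.746, -0.145, 0.166], [0.744, -0.104, 0.175], [0.742, -0.089, 0.164], [0.635, 0.082, 0.183], [0.581, 0.106, 0.176], [0.513, 0.144, 0.179], [0.456, 0.173, 0.181], [0.413, 0.186, 0.173], [0.212, 0.08, 0.185], [0.213, 0.088, 0.173]]
[125 198] [223 304]
blob [225, 153, 25, 20, 273] ((726.2986450195312, -194.23504638671875), (112.77503967285156, 36.09316635131836), 83.90026092529297)
blob [200, 176, 100, 73, 1202] ((505.2035827636719, -15.148712158203125), (297.41412353515625, 387.803955078125), 63.423030853271484)
```

View pics/topcrop.png

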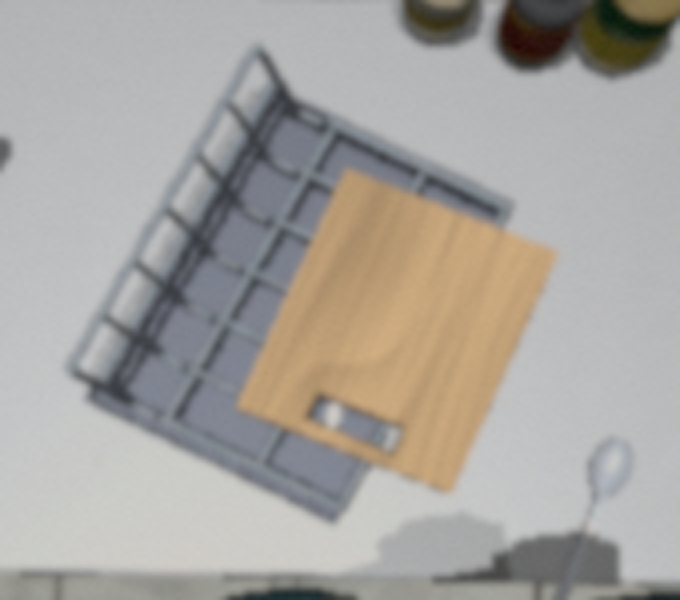

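The crop shows the backrest's top wire from about (260,47) to (72,372). The tray's front corners are near (512,207) and (335,520), and the board is turned about 5° relative to the rack. I'll fit the rack pose from these.

```bash
python3 - <<'E'
from h import *
Q=[]
for n in ['top','scene']:
    im=dict(np.load(f'pics/{n}0.npz'));X=cloud(im)
    b=(im['depth']>0)&(X[...,0]>.38)&(X[...,0]<.71)&(X[...,1]>0.03)&(X[...,1]<.21)&(X[...,2]>.165)&(X[...,2]<.185)
    q=X[b];l=cv2.fitLine(q[:,:2].astype(np.float32),cv2.DIST_HUBER,0,.01,.01).ravel()
    d=l[:2]*np.sign(l[1]);t=(q[:,:2]-l[2:])@d
    print(n,'yaw',np.degrees(np.arctan2(d[1],d[0]))-90,'ends',(l[2:]+d*np.percentile(t,1)).round(3),(l[2:]+d*np.percentile(t,99)).round(3),len(q))
im=dict(np.load('pics/top0.npz'))
c=lambda u,v:(180+u/4,100+v/3.75)
print('wire',ray(im,[c(260,47),c(72,372)],.175).round(3).tolist())
print('tray',ray(im,[c(512,207),c(335,520),c(90,400)],.016).round(3).tolist())
print('spoon',ray(im,[c(612,440),c(560,598)],.005).round(3).tolist())
E
```

```text
top yaw 63.356613 ends [0.683 0.053] [0.412 0.189] 255
scene yaw 63.490982 ends [0.683 0.058] [0.412 0.192] 134
wire [[0.68, 0.049, 0.175], [0.409, 0.185, 0.175]]
tray [[0.582, -0.164, 0.016], [0.295, -0.018, 0.016], [0.399, 0.19, 0.016]]
spoon [[0.372, -0.252, 0.005], [0.23, -0.208, 0.005]]
```

```bash
cat >> h.py <<'E'
from scipy.spatial.transform import Rotation as R
O=np.array([.486,.002,0])   # rack origin, yaw 63.3
def rk(x,y,z,yaw=63.3):
    return O+R.from_euler('z',yaw,degrees=True).apply([x,y,z])
def tool(yaw,p):
    a,b=np.radians([yaw,p]);h=np.array([np.cos(a),np.sin(a),0]);k=np.array([0,0,1])
    z=np.cos(b)*h-np.sin(b)*k;y=np.sin(b)*h+np.cos(b)*k
    return R.from_matrix(np.c_[np.cross(y,z),y,z])
def go(p,Rt,s=None):
    from rig import manip
    s=s or manip.get_state();q=s['ee_rot'];c=R.from_quat(np.r_[q[1:],q[0]])
    print('shift cm',((np.array(p)-s['position'])*100).round(1),'turn',np.degrees((Rt*c.inv()).as_rotvec()).round(0),'clock',s['clock'],'F',s['contact_force'].round(1),'w',round(s['width'],4),s['position'].round(3),'q',s['qpos'].round(2))
E
python3 - <<'E'
from h import *
go([.40,-.25,.27],tool(68,90));go([.40,-.25,.27],tool(68,60))
E
```

```text
shift cm [24.8 30.4  3.9] turn [ -0.  -0. 143.] clock 0.1 F [-0.1  0.3  0.5] w 0.0852 [ 0.152 -0.554  0.231] q [-1.42  0.28  1.51 -0.    1.36 -0.12]
shift cm [24.8 30.4  3.9] turn [ -2. -39. 139.] clock 0.1 F [-0.1  0.3  0.5] w 0.0852 [ 0.152 -0.554  0.231] q [-1.42  0.28  1.51 -0.    1.36 -0.12]
```

```bash
python3 -m pendant '[{"jaw":0.2,"tz":6,"az":10},{"jaw":0.2,"tx":6,"ty":7,"tz":8,"az":20},{"jaw":0.2,"tx":9,"ty":11,"tz":8,"az":30},{"jaw":0.2,"tx":12,"ty":15,"tz":8,"az":40},{"jaw":0.2,"tx":15,"ty":18,"tz":8,"az":50},{"jaw":0.2,"tx":18,"ty":21,"tz":8,"az":60},{"jaw":0.2,"tx":20,"ty":24,"tz":8,"az":70},{"jaw":0.2,"tx":22,"ty":26,"tz":8,"az":80},{"jaw":0.2,"tx":24,"ty":28,"tz":8,"az":90},{"jaw":0.2,"tx":25,"ty":30,"tz":8,"az":100}]' 120; python3 - <<'E'
from h import *
go([.38,-.27,.27],tool(68,60));go([.38,-.27,.2],tool(68,25))
E
```

```text
shift cm [22.8 28.4  3.9] turn [ -2. -39. 139.] clock 0.1 F [-0.1  0.3  0.5] w 0.0852 [ 0.152 -0.554  0.231] q [-1.42  0.28  1.51 -0.    1.36 -0.12]
shift cm [22.8 28.4 -3.1] turn [ -5. -83. 123.] clock 0.1 F [-0.1  0.3  0.5] w 0.0852 [ 0.152 -0.554  0.231] q [-1.42  0.28  1.51 -0.    1.36 -0.12]invalid input at $[0]: expected keys jaw, tx, ty, tz, ax, ay, az
```

All seven keys are required.

```bash
python3 -m pendant '[{"jaw":0.2,"tx":0,"ty":0,"tz":6,"ax":0,"ay":0,"az":10},{"jaw":0.2,"tx":6,"ty":7,"tz":8,"ax":0,"ay":0,"az":20},{"jaw":0.2,"tx":9,"ty":11,"tz":8,"ax":0,"ay":0,"az":30},{"jaw":0.2,"tx":12,"ty":15,"tz":8,"ax":0,"ay":0,"az":40},{"jaw":0.2,"tx":15,"ty":18,"tz":8,"ax":0,"ay":0,"az":50},{"jaw":0.2,"tx":18,"ty":21,"tz":8,"ax":0,"ay":0,"az":60},{"jaw":0.2,"tx":20,"ty":24,"tz":8,"ax":0,"ay":0,"az":70},{"jaw":0.2,"tx":22,"ty":26,"tz":8,"ax":0,"ay":0,"az":80},{"jaw":0.2,"tx":24,"ty":28,"tz":8,"ax":0,"ay":0,"az":90},{"jaw":0.2,"tx":25,"ty":30,"tz":8,"ax":0,"ay":0,"az":100}]' 120; python3 - <<'E'
from h import *
go([.38,-.27,.27],tool(68,60));go([.38,-.27,.2],tool(68,25))
E
```

```text
clock: 1.35
position: [0.4023, -0.2537, 0.3108]
ee_rot: [-0.0, 0.532, 0.846, 0.0]
contact_force: [-1.5, -0.2, -0.2]
width: 0.0512
gripper_force: 0.0
shift cm [-2.2 -1.6 -4.1] turn [ 22. -21.  41.] clock 1.35 F [-1.5 -0.2 -0.2] w 0.0512 [ 0.402 -0.254  0.311] q [-0.71  0.09  1.55  0.    1.5  -1.16]
shift cm [ -2.2  -1.6 -11.1] turn [ 48. -45.  38.] clock 1.35 F [-1.5 -0.2 -0.2] w 0.0512 [ 0.402 -0.254  0.311] q [-0.71  0.09  1.55  0.    1.5  -1.16]
```

```bash
python3 -m pendant '[{"jaw":0.2,"tx":0,"ty":0,"tz":0,"ax":7,"ay":-6,"az":5},{"jaw":0.2,"tx":-1,"ty":-1,"tz":-1,"ax":13,"ay":-12,"az":10},{"jaw":0.2,"tx":-1,"ty":-1,"tz":-2,"ax":19,"ay":-18,"az":15},{"jaw":0.2,"tx":-2,"ty":-1,"tz":-3,"ax":25,"ay":-24,"az":20},{"jaw":0.2,"tx":-2,"ty":-1,"tz":-4,"ax":31,"ay":-29,"az":25},{"jaw":0.2,"tx":-2,"ty":-1,"tz":-5,"ax":37,"ay":-35,"az":30},{"jaw":0.2,"tx":-2,"ty":-1,"tz":-5,"ax":43,"ay":-40,"az":34},{"jaw":0.2,"tx":-2,"ty":-1,"tz":-5,"ax":48,"ay":-45,"az":38},{"jaw":0.2,"tx":-2,"ty":-1,"tz":-5,"ax":48,"ay":-45,"az":38}]'; python3 - <<'E'
from h import *
from rig import manip
im=manip.get_image('scene');cv2.imwrite('pics/s1.png',im['pixels'])
im=manip.get_image('top');cv2.imwrite('pics/t1.png',im['pixels'])
go([.396,-.228,.07],tool(68,25))
E
```

```text
clock: 2.48
position: [0.3815, -0.2655, 0.259]
ee_rot: [0.098, 0.163, 0.829, 0.525]
contact_force: [0.3, 0.2, -0.9]
width: 0.051
gripper_force: 0.0
shift cm [  1.4   3.7 -19.1] turn [ 0. -0. -0.] clock 2.575 F [-0.2 -0.6 -0.2] w 0.0511 [ 0.382 -0.265  0.261] q [-1.25  0.49  1.64  0.67  1.94 -2.51]
```

View pics/s1.png

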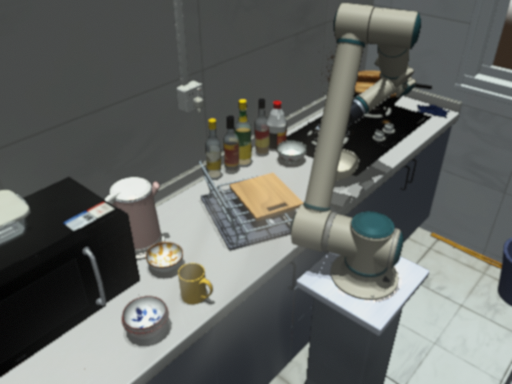

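View pics/t1.png

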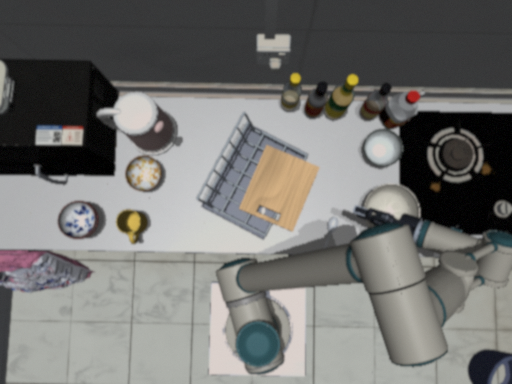

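The pose is reached exactly, and in the top view the tool runs from (345,210) back over the cream bowl at (390,210). I'll approach along the tool's own axis so it stays above the bowl rim.

```bash
python3 -m pendant '[{"jaw":0.4,"tx":1,"ty":2,"tz":-4,"ax":0,"ay":0,"az":0},{"jaw":0.4,"tx":2,"ty":4,"tz":-8,"ax":0,"ay":0,"az":0},{"jaw":0.4,"tx":2.3,"ty":6,"tz":-12,"ax":0,"ay":0,"az":0},{"jaw":0.4,"tx":2.3,"ty":6,"tz":-16,"ax":0,"ay":0,"az":0},{"jaw":0.4,"tx":2.3,"ty":6,"tz":-16,"ax":0,"ay":0,"az":0},{"jaw":0.4,"tx":2.3,"ty":6,"tz":-16,"ax":0,"ay":0,"az":0}]'; python3 - <<'E'
from h import *
from rig import manip
im=manip.get_image('wrist');cv2.imwrite('pics/w1.png',im['pixels'])
go([.439,-.122,.058],tool(68,25))
E
```

```text
clock: 3.32
position: [0.408, -0.2065, 0.1063]
ee_rot: [0.097, 0.163, 0.831, 0.522]
contact_force: [-0.3, 0.2, 0.7]
width: 0.0598
gripper_force: 0.0
shift cm [ 3.1  8.5 -4.8] turn [ 1. -1. -0.] clock 3.375 F [0.7 0.2 1.2] w 0.0595 [ 0.408 -0.207  0.106] q [-1.18  0.65  1.86  0.68  1.61 -2.7 ]
```

View pics/w1.png

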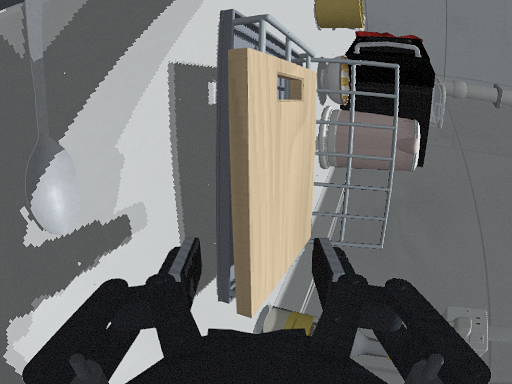

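The wrist view shows the board's near edge (230–315, 50–315) between the open fingers. Joint 6 sits at its -2.7 limit, so I'll back off and turn the tool half a turn about its axis.

```bash
python3 -m pendant '[{"jaw":0.4,"tx":-1,"ty":-3,"tz":4,"ax":0,"ay":0,"az":0},{"jaw":0.4,"tx":-2,"ty":-5,"tz":8,"ax":3.4,"ay":8.4,"az":-4.2},{"jaw":0.4,"tx":-2,"ty":-5,"tz":8,"ax":6.8,"ay":16.8,"az":-8.4},{"jaw":0.4,"tx":-2,"ty":-5,"tz":8,"ax":10.2,"ay":25.2,"az":-12.6},{"jaw":0.4,"tx":-2,"ty":-5,"tz":8,"ax":13.6,"ay":33.6,"az":-16.8},{"jaw":0.4,"tx":-2,"ty":-5,"tz":8,"ax":17,"ay":42,"az":-21},{"jaw":0.4,"tx":-2,"ty":-5,"tz":8,"ax":20.4,"ay":50.4,"az":-25.2},{"jaw":0.4,"tx":-2,"ty":-5,"tz":8,"ax":23.8,"ay":58.8,"az":-29.4},{"jaw":0.4,"tx":-2,"ty":-5,"tz":8,"ax":27.2,"ay":67.2,"az":-33.6},{"jaw":0.4,"tx":-2,"ty":-5,"tz":8,"ax":30.6,"ay":75.6,"az":-37.8}]'
python3 -m pendant '[{"jaw":0.4,"tx":0,"ty":0,"tz":0,"ax":3.4,"ay":8.4,"az":-4.2},{"jaw":0.4,"tx":0,"ty":0,"tz":0,"ax":6.8,"ay":16.8,"az":-8.4},{"jaw":0.4,"tx":0,"ty":0,"tz":0,"ax":10.2,"ay":25.2,"az":-12.6},{"jaw":0.4,"tx":0,"ty":0,"tz":0,"ax":13.6,"ay":33.6,"az":-16.8},{"jaw":0.4,"tx":0,"ty":0,"tz":0,"ax":17,"ay":42,"az":-21},{"jaw":0.4,"tx":0,"ty":0,"tz":0,"ax":20.4,"ay":50.4,"az":-25.2},{"jaw":0.4,"tx":0,"ty":0,"tz":0,"ax":23.8,"ay":58.8,"az":-29.4},{"jaw":0.4,"tx":0,"ty":0,"tz":0,"ax":27.2,"ay":67.2,"az":-33.6},{"jaw":0.4,"tx":0,"ty":0,"tz":0,"ax":30.6,"ay":75.6,"az":-37.8}]'
sed -i "s/^    return R.from_matrix.*/    return R.from_matrix(np.c_[-np.cross(y,z),-y,z])/" h.py
python3 - <<'E'
from h import *
go([.405,-.206,.100],tool(68,25))
E
```

```text
clock: 4.62
position: [0.3876, -0.2565, 0.1862]
ee_rot: [-0.309, 0.698, 0.47, 0.443]
contact_force: [-0.4, -0.1, -0.2]
width: 0.0601
gripper_force: 0.0
clock: 5.75
position: [0.3876, -0.2564, 0.1862]
ee_rot: [-0.534, 0.823, -0.166, 0.105]
contact_force: [-0.3, -0.5, 0.5]
width: 0.0597
gripper_force: 0.0
shift cm [ 1.7  5.  -8.6] turn [-1.  0.  1.] clock 5.75 F [-0.3 -0.5  0.5] w 0.0597 [ 0.388 -0.256  0.186] q [-1.25  0.58  1.73  0.66  1.81  0.53]
```

```bash
python3 -m pendant '[{"jaw":0.4,"tx":1,"ty":2.5,"tz":-4.3,"ax":-1,"ay":0,"az":1},{"jaw":0.4,"tx":1.7,"ty":5,"tz":-8.6,"ax":-1,"ay":0,"az":1},{"jaw":0.4,"tx":2.7,"ty":7.5,"tz":-9.9,"ax":-1,"ay":0,"az":1},{"jaw":0.4,"tx":3.7,"ty":10,"tz":-11.1,"ax":-1,"ay":0,"az":1},{"jaw":0.4,"tx":4.4,"ty":11.7,"tz":-12,"ax":-1,"ay":0,"az":1},{"jaw":0.4,"tx":5.1,"ty":13.4,"tz":-12.8,"ax":-1,"ay":0,"az":1},{"jaw":0.4,"tx":5.1,"ty":13.4,"tz":-12.8,"ax":-1,"ay":0,"az":1}]'
python3 - <<'E'
from h import *
from rig import manip
im=manip.get_image('wrist');cv2.imwrite('pics/w2.png',im['pixels'])
go([.439,-.122,.058],tool(68,25))
E
```

```text
clock: 6.62
position: [0.4387, -0.1211, 0.0569]
ee_rot: [-0.528, 0.828, -0.156, 0.102]
contact_force: [0.4, -0.8, 0.0]
width: 0.06
gripper_force: 0.0
shift cm [0.  0.  0.1] turn [ 0.  0. -1.] clock 6.675 F [ 0.1 -0.5  0.5] w 0.0596 [ 0.439 -0.122  0.057] q [-1.06  0.7   2.    0.79  1.43  0.33]
```

View pics/w2.png

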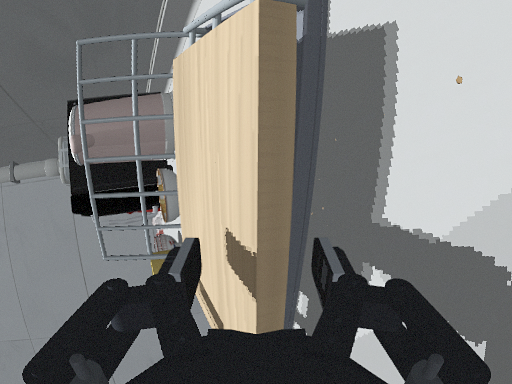

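The board edge is between the pads. I'll raise it on the lower finger to about 25° and then close.

```bash
python3 -m pendant '[{"jaw":0.4,"tx":0,"ty":0.1,"tz":2,"ax":0,"ay":0,"az":0},{"jaw":0.4,"tx":0.2,"ty":0.5,"tz":4,"ax":0,"ay":0,"az":0},{"jaw":0.4,"tx":0.5,"ty":1.2,"tz":6,"ax":0,"ay":0,"az":0},{"jaw":0.3,"tx":0.7,"ty":1.7,"tz":7.2,"ax":0,"ay":0,"az":0},{"jaw":-0.2,"tx":0.7,"ty":1.7,"tz":7.2,"ax":0,"ay":0,"az":0},{"jaw":-1,"tx":0.7,"ty":1.7,"tz":7.2,"ax":0,"ay":0,"az":0},{"jaw":-1,"tx":0.7,"ty":1.7,"tz":7.2,"ax":0,"ay":0,"az":0},{"jaw":-1,"tx":0.7,"ty":1.7,"tz":7.2,"ax":0,"ay":0,"az":0},{"jaw":-1,"tx":0.7,"ty":1.7,"tz":7.2,"ax":0,"ay":0,"az":0},{"jaw":-1,"tx":0.7,"ty":1.7,"tz":7.2,"ax":0,"ay":0,"az":0}]' 120
python3 - <<'E'
from h import *
from rig import manip
a=manip.get_image('wrist')['pixels'];b=manip.get_image('scene');b=b['pixels']
c=np.hstack([cv2.resize(a,(400,300)),cv2.resize(b[130:280,180:380],(400,300))]);cv2.imwrite('pics/g1.png',c)
go([.446,-.105,.129],tool(68,25))
E
```

```text
clock: 7.92
position: [0.4457, -0.1048, 0.1287]
ee_rot: [-0.529, 0.828, -0.156, 0.102]
contact_force: [1.6, -0.0, -1.9]
width: 0.0126
gripper_force: 117.6
shift cm [ 0. -0.  0.] turn [-0.  0. -0.] clock 8.025 F [ 1.1  0.5 -1. ] w 0.0127 [ 0.446 -0.105  0.129] q [-1.04  0.57  1.99  0.8   1.52  0.44]
```

View pics/g1.png

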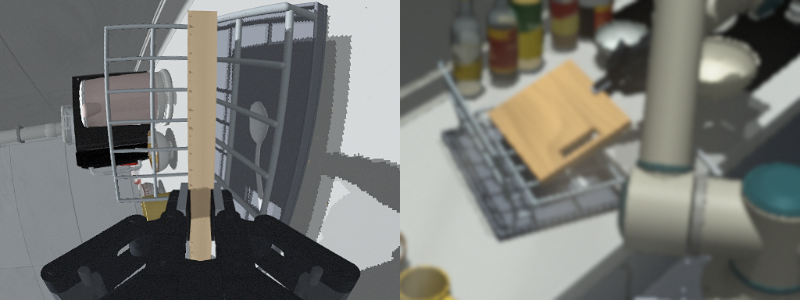

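The wrist half shows the board edge-on and gripped at (200,20–255). The scene half shows it tilted up off the deck. Next I'll compute the carry waypoints.

```bash
cat >> h.py <<'E'
def edge(x,y,z,p,L=.160,yaw=63.3):
    "TCP for the far edge centre at rack x,y,z"
    Rt=tool(yaw,p);return rk(x,y,z)-L*Rt.as_matrix()[:,2],Rt
E
python3 - <<'E'
from h import *
go(*edge(.03,-.004,.09,45));go(*edge(.045,0,.10,65));go(*edge(.065,0,.105,80));go(*edge(.07,0,.105,95))
E
```

```text
shift cm [0.7 3.1 7.4] turn [-18.   8.  -5.] clock 8.025 F [ 1.1  0.5 -1. ] w 0.0127 [ 0.446 -0.105  0.129] q [-1.04  0.57  1.99  0.8   1.52  0.44]
shift cm [ 3.   8.7 11.6] turn [-37.  17.  -5.] clock 8.025 F [ 1.1  0.5 -1. ] w 0.0127 [ 0.446 -0.105  0.129] q [-1.04  0.57  1.99  0.8   1.52  0.44]
shift cm [ 5.7 14.  13.4] turn [-50.  23.  -5.] clock 8.025 F [ 1.1  0.5 -1. ] w 0.0127 [ 0.446 -0.105  0.129] q [-1.04  0.57  1.99  0.8   1.52  0.44]
shift cm [ 7.8 18.2 13.6] turn [-64.  29.  -5.] clock 8.025 F [ 1.1  0.5 -1. ] w 0.0127 [ 0.446 -0.105  0.129] q [-1.04  0.57  1.99  0.8   1.52  0.44]
```

```bash
python3 -m pendant '[{"jaw":-1,"tx":0.1,"ty":0.8,"tz":3,"ax":-4,"ay":2,"az":-1},{"jaw":-1,"tx":0.4,"ty":2,"tz":5.5,"ax":-11,"ay":5,"az":-3},{"jaw":-1,"tx":0.7,"ty":3.1,"tz":7.6,"ax":-18,"ay":8,"az":-5},{"jaw":-1,"tx":1.8,"ty":5.9,"tz":9.8,"ax":-27,"ay":12,"az":-5},{"jaw":-1,"tx":3,"ty":8.7,"tz":11.8,"ax":-36,"ay":16,"az":-5},{"jaw":-1,"tx":4.4,"ty":11.4,"tz":12.7,"ax":-44,"ay":20,"az":-5},{"jaw":-1,"tx":5.7,"ty":14,"tz":13.4,"ax":-50,"ay":23,"az":-5},{"jaw":-1,"tx":6.8,"ty":16.1,"tz":13.6,"ax":-57,"ay":26,"az":-5},{"jaw":-1,"tx":7.8,"ty":18.2,"tz":13.6,"ax":-64,"ay":29,"az":-5},{"jaw":-1,"tx":7.8,"ty":18.2,"tz":13.6,"ax":-64,"ay":29,"az":-5}]'
python3 - <<'E'
from h import *
from rig import manip
go(*edge(.07,0,.105,95))
im=manip.get_image('scene');np.savez('pics/s3.npz',**im);cv2.imwrite('pics/s3.png',cv2.resize(im['pixels'][90:290,150:400],(750,600),interpolation=2))
hsv=cv2.cvtColor(im['pixels'],cv2.COLOR_BGR2HSV);X=cloud(im)
m=(cv2.inRange(hsv,(8,60,60),(25,255,255))>0)&(im['depth']>0)&(np.abs(X-[.5,.05,.2])<[.3,.2,.2]).all(-1)&(X[...,2]>.06)
L=R.from_euler('z',-63.3,degrees=True).apply(X[m]-O)*1000
print(len(L),'rack-frame pct',np.percentile(L,[1,25,50,75,99],axis=0).round(0).tolist())
E
```

```text
clock: 9.28
position: [0.5238, 0.0813, 0.2625]
ee_rot: [0.044, 0.972, -0.23, -0.012]
contact_force: [-0.0, 0.4, -5.9]
width: 0.0127
gripper_force: 118.2
shift cm [-0.  -0.4  0.2] turn [ 0. -0. -0.] clock 9.275 F [-0.   0.4 -5.9] w 0.0127 [0.524 0.081 0.263] q [ 0.08  0.22  1.5  -0.08  1.46  2.12]
987 rack-frame pct [[36.0, -282.0, 67.0], [87.0, -22.0, 149.0], [91.0, 46.0, 198.0], [94.0, 99.0, 245.0], [114.0, 117.0, 328.0]]
```

View pics/s3.png

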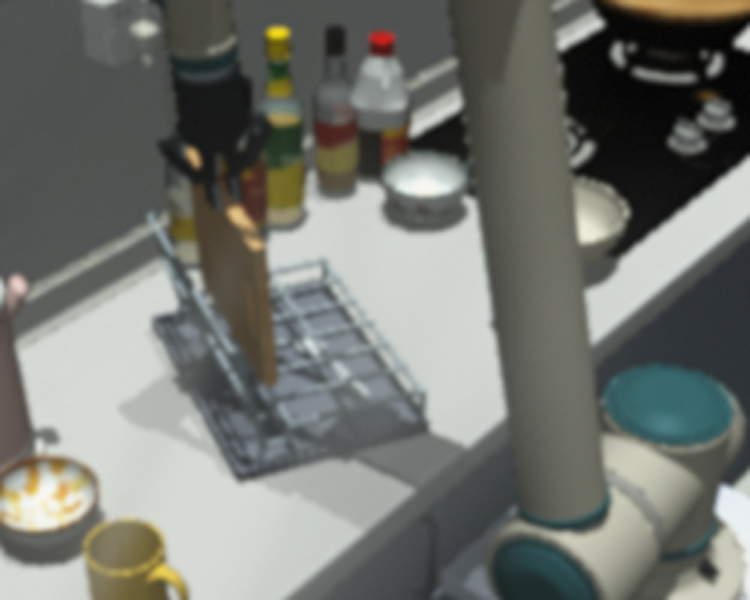

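The board is standing above the groove, held at the top. I'll check the real board pose against my estimate.

```bash
python3 - <<'E'
from h import *
im=dict(np.load('pics/s3.npz'));hsv=cv2.cvtColor(im['pixels'],cv2.COLOR_BGR2HSV);X=cloud(im)
L=R.from_euler('z',-63.3,degrees=True).apply((X-O).reshape(-1,3)).reshape(X.shape)*1000
m=(cv2.inRange(hsv,(5,60,40),(25,255,255))>0)&(im['depth']>0)&(np.abs(L-[90,0,190])<[25,125,130]).all(-1)
P=L[m]
for _ in range(4):
    c,*_r=np.linalg.lstsq(np.c_[P[:,1:],np.ones(len(P))],P[:,0],rcond=None);e=P[:,0]-np.c_[P[:,1:],np.ones(len(P))]@c
    P=P[np.abs(e)<max(3,2*e.std())]
print(len(P),'yaw off',np.degrees(-c[0]),'lean',np.degrees(c[1]),'rms',e.std(),'x at z=105,y=0',c[1]*105+c[2])
for a in range(-120,121,20):
    q=P[(P[:,1]>=a)&(P[:,1]<a+20)]
    if len(q)>5:print(a,len(q),'z',q[:,2].min().round(),q[:,2].max().round())
print('y range',np.percentile(P[:,1],[0.5,99.5]))
s=np.array([.5238,.0813,.2625]);print('tcp in rack',R.from_euler('z',-63.3,degrees=True).apply(s-O))
go(*edge(.07,0,.105,95))
E
```

```text
728 yaw off 0.5346295484362978 lean 2.8234475099323655 rms 1.9655928812756984 x at z=105,y=0 87.45146581471018
-120 27 z 140.0 277.0
-100 47 z 121.0 279.0
-80 55 z 120.0 278.0
-60 40 z 135.0 263.0
-40 31 z 144.0 245.0
-20 38 z 163.0 252.0
0 61 z 101.0 297.0
20 70 z 100.0 280.0
40 80 z 98.0 277.0
60 97 z 95.0 278.0
80 55 z 94.0 279.0
100 127 z 94.0 279.0
y range [-113.98590948  117.21463321]
tcp in rack [0.08782861 0.00186156 0.2625    ]
shift cm [ 0.1 -0.2  0.2] turn [ 0. -0.  0.] clock 9.325 F [-0.1 -0.  -5.5] w 0.0127 [0.523 0.079 0.263] q [ 0.07  0.22  1.51 -0.08  1.46  2.12]
```

```bash
python3 - <<'E'
from h import *
go(*edge(.085,-.002,.08,101,.164));go(*edge(.085,-.002,.06,101,.164));go(*edge(.085,-.002,.045,101,.164));go(*edge(.085,-.002,.037,101,.164))
E
```

```text
shift cm [ 1.7  2.6 -2.2] turn [-5.  2.  0.] clock 9.325 F [-0.1 -0.  -5.5] w 0.0127 [0.523 0.079 0.263] q [ 0.07  0.22  1.51 -0.08  1.46  2.12]
shift cm [ 1.7  2.6 -4.2] turn [-5.  2.  0.] clock 9.325 F [-0.1 -0.  -5.5] w 0.0127 [0.523 0.079 0.263] q [ 0.07  0.22  1.51 -0.08  1.46  2.12]
shift cm [ 1.7  2.6 -5.7] turn [-5.  2.  0.] clock 9.325 F [-0.1 -0.  -5.5] w 0.0127 [0.523 0.079 0.263] q [ 0.07  0.22  1.51 -0.08  1.46  2.12]
shift cm [ 1.7  2.6 -6.5] turn [-5.  2.  0.] clock 9.325 F [-0.1 -0.  -5.5] w 0.0127 [0.523 0.079 0.263] q [ 0.07  0.22  1.51 -0.08  1.46  2.12]
```

```bash
cat > m.py <<'E'
from h import *
from rig import manip
import sys
for n in sys.argv[1:]:
    im=manip.get_image(n);hsv=cv2.cvtColor(im['pixels'],cv2.COLOR_BGR2HSV);X=cloud(im)
    L=R.from_euler('z',-63.3,degrees=True).apply((X-O).reshape(-1,3)).reshape(X.shape)*1000
    m=(cv2.inRange(hsv,(5,60,40),(25,255,255))>0)&(im['depth']>0)&(np.abs(L-[100,0,150])<[40,125,130]).all(-1)
    P=L[m]
    for _ in range(4):
        c,*_r=np.linalg.lstsq(np.c_[P[:,1:],np.ones(len(P))],P[:,0],rcond=None);e=P[:,0]-np.c_[P[:,1:],np.ones(len(P))]@c
        P=P[np.abs(e)<max(3,2*e.std())]
    print(n,len(P),'yaw off',np.degrees(-c[0]),'lean',np.degrees(c[1]),'rms',e.std(),'x at z=45,y=0',c[1]*45+c[2],'y',np.percentile(P[:,1],[.5,99.5]).round(),'z',np.percentile(P[:,2],[.5,99.5]).round())
    b=(im['depth']>0)&(X[...,0]>.38)&(X[...,0]<.71)&(np.abs(L[...,0]-131)<12)&(np.abs(L[...,1])<170)&(L[...,2]>168)&(L[...,2]<183)&(hsv[...,1]<50)
    print('  backrest top x',np.median(L[b][:,0]).round(1),'y',np.percentile(L[b][:,1],[1,99]).round(),b.sum())
    cv2.imwrite('pics/last_%s.png'%n,cv2.resize(im['pixels'][90:290,150:400] if n=='scene' else im['pixels'][90:260,160:372],(750,600),interpolation=2))
E
python3 -m pendant '[{"jaw":-1,"tx":0.8,"ty":1.2,"tz":-1,"ax":-2,"ay":1,"az":0},{"jaw":-1,"tx":1.7,"ty":2.6,"tz":-2.2,"ax":-5,"ay":2,"az":0},{"jaw":-1,"tx":1.7,"ty":2.6,"tz":-3.2,"ax":-5,"ay":2,"az":0},{"jaw":-1,"tx":1.7,"ty":2.6,"tz":-4.2,"ax":-5,"ay":2,"az":0},{"jaw":-1,"tx":1.7,"ty":2.6,"tz":-4.2,"ax":-5,"ay":2,"az":0},{"jaw":-1,"tx":1.7,"ty":2.6,"tz":-4.2,"ax":-5,"ay":2,"az":0}]'
python3 m.py scene top
python3 -c "
from h import *
go(*edge(.085,-.002,.037,101,.164))"
```

```text
clock: 10.07
position: [0.5406, 0.102, 0.2232]
ee_rot: [0.09, 0.968, -0.234, -0.016]
contact_force: [0.3, -0.1, -4.2]
width: 0.0129
gripper_force: 118.2
scene 400 yaw off 1.2704314477468397 lean 8.887077856546494 rms 3.643520888889751 x at z=45,y=0 92.7945102411377 y [-119.  112.] z [ 54. 270.]
  backrest top x 137.9 y [-156.  151.] 129
top 844 yaw off -0.6450328090513031 lean 8.63064816828586 rms 0.8748883176474369 x at z=45,y=0 77.87891837541902 y [-118.   71.] z [ 53. 242.]
  backrest top x 134.1 y [-153.   78.] 84
shift cm [-0.1  0.3 -2.5] turn [-0.  1.  0.] clock 10.175 F [ 0.4 -0.2 -5.1] w 0.0126 [0.541 0.102 0.223] q [ 0.16  0.31  1.49 -0.15  1.44  2.23]
```

View pics/last_scene.png

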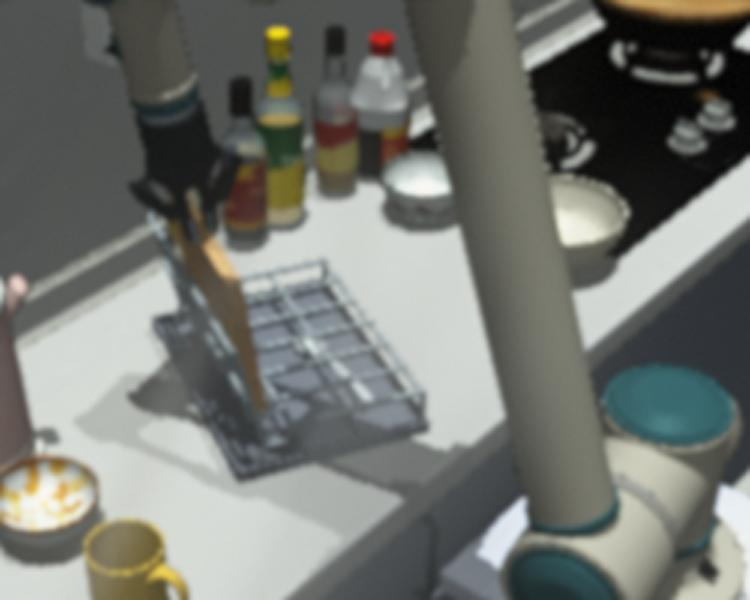

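The board is above the groove, with the top view putting its centre at about x 85 mm and lean 9°. I'll lower it slowly.

```bash
python3 -m pendant '[{"jaw":-1,"tx":0,"ty":0.3,"tz":-0.5,"ax":0,"ay":0,"az":0},{"jaw":-1,"tx":0,"ty":0.4,"tz":-0.9,"ax":0,"ay":0,"az":0},{"jaw":-1,"tx":0,"ty":0.4,"tz":-1.3,"ax":0,"ay":0,"az":0},{"jaw":-1,"tx":0,"ty":0.4,"tz":-1.6,"ax":0,"ay":0,"az":0},{"jaw":-1,"tx":0,"ty":0.4,"tz":-1.6,"ax":0,"ay":0,"az":0}]'
python3 m.py top
python3 -c "
from h import *
go(*edge(.087,-.002,.037,101,.164))"
```

```text
clock: 10.8
position: [0.5424, 0.1063, 0.2102]
ee_rot: [0.09, 0.968, -0.233, -0.014]
contact_force: [-0.7, -0.8, 11.7]
width: 0.0127
gripper_force: 120.5
top 879 yaw off -0.36316947111805176 lean 9.434059441756208 rms 0.910921218186789 x at z=45,y=0 81.66373004653768 y [-116.   75.] z [ 41. 227.]
  backrest top x 135.1 y [-154.   10.] 60
shift cm [-0.1  0.  -1.2] turn [-0.  1.  0.] clock 10.85 F [ 0.2 -2.1 10.8] w 0.0126 [0.542 0.106 0.21 ] q [ 0.17  0.32  1.51 -0.16  1.41  2.25]
```

```bash
python3 - <<'E'
from h import *
im=dict(np.load('pics/top0.npz'));hsv=cv2.cvtColor(im['pixels'],cv2.COLOR_BGR2HSV);X=cloud(im)
m=cv2.erode(cv2.inRange(hsv,(8,70,90),(25,255,255)),np.ones((5,5)))>0;m&=(np.abs(X[...,0]-.46)<.1)&(np.abs(X[...,1]+.06)<.1)
print('board top z',np.median(X[m][:,2]),X[m][:,2].std())
E
python3 -m pendant '[{"jaw":-1,"tx":0.1,"ty":0.3,"tz":0.2,"ax":-1,"ay":0.5,"az":0},{"jaw":-1,"tx":0.3,"ty":0.6,"tz":0.2,"ax":-2,"ay":1,"az":0},{"jaw":-1,"tx":0.45,"ty":0.9,"tz":0.1,"ax":-3.2,"ay":1.5,"az":0},{"jaw":-1,"tx":0.45,"ty":0.9,"tz":0,"ax":-3.2,"ay":1.5,"az":0},{"jaw":-1,"tx":0.45,"ty":0.9,"tz":0,"ax":-3.2,"ay":1.5,"az":0}]'
python3 m.py top
```

```text
board top z 0.07038663520879984 0.002913708306883702
clock: 11.48
position: [0.5471, 0.1161, 0.2086]
ee_rot: [0.121, 0.965, -0.232, -0.021]
contact_force: [3.3, -1.3, 10.3]
width: 0.0126
gripper_force: 120.4
top 1275 yaw off -0.20753027111039885 lean 13.12971076885362 rms 1.0831676176668577 x at z=45,y=0 82.11074636859169 y [-115.  107.] z [ 41. 225.]
  backrest top x 133.9 y [-154. -131.] 21
```

```bash
python3 -m pendant '[{"jaw":-1,"tx":0.1,"ty":0.2,"tz":0,"ax":-0.7,"ay":0.3,"az":0},{"jaw":-1,"tx":0.2,"ty":0.3,"tz":0.1,"ax":-1.2,"ay":0.5,"az":0},{"jaw":-1,"tx":0.2,"ty":0.3,"tz":0.1,"ax":-1.2,"ay":0.5,"az":0}]'
python3 m.py top
```

```text
clock: 11.9
position: [0.5473, 0.1177, 0.2081]
ee_rot: [0.134, 0.963, -0.231, -0.025]
contact_force: [2.0, -5.1, 4.1]
width: 0.0128
gripper_force: 119.6
top 1409 yaw off -0.04942510729389732 lean 14.56747260793275 rms 1.087805911896256 x at z=45,y=0 79.61768901315189 y [-114.  108.] z [ 40. 225.]
  backrest top x 133.9 y [-155. -131.] 22
```

Contact with the backrest is confirmed: about 4 N back, with the board on the groove floor. I'll open a little and withdraw along the tool axis.

```bash
python3 -m pendant '[{"jaw":-0.5,"tx":0,"ty":0,"tz":0,"ax":0,"ay":0,"az":0},{"jaw":-0.3,"tx":0,"ty":0,"tz":0,"ax":0,"ay":0,"az":0},{"jaw":-0.3,"tx":0,"ty":0,"tz":0,"ax":0,"ay":0,"az":0},{"jaw":-0.3,"tx":0,"ty":0,"tz":0,"ax":0,"ay":0,"az":0}]'
python3 m.py top
```

```text
clock: 12.45
position: [0.5471, 0.1192, 0.2074]
ee_rot: [0.131, 0.964, -0.232, -0.025]
contact_force: [-0.6, -0.2, -1.0]
width: 0.03
gripper_force: 0.0
top 1395 yaw off 0.03260745547026798 lean 14.403716319312608 rms 1.0919929117121983 x at z=45,y=0 79.84794898119893 y [-115.  107.] z [ 41. 225.]
  backrest top x 134.1 y [-155. -131.] 20
```

```bash
python3 -m pendant '[{"jaw":-0.3,"tx":0.1,"ty":0.2,"tz":1,"ax":0,"ay":0,"az":0},{"jaw":-0.3,"tx":0.3,"ty":0.7,"tz":3,"ax":0,"ay":0,"az":0},{"jaw":-0.3,"tx":0.7,"ty":1.3,"tz":6,"ax":0,"ay":0,"az":0},{"jaw":-0.3,"tx":1.3,"ty":2.7,"tz":12,"ax":0,"ay":0,"az":0},{"jaw":-0.3,"tx":1.3,"ty":2.7,"tz":15,"ax":0,"ay":0,"az":0},{"jaw":-0.3,"tx":1.3,"ty":2.7,"tz":15,"ax":0,"ay":0,"az":0},{"jaw":-0.3,"tx":1.3,"ty":2.7,"tz":15,"ax":0,"ay":0,"az":0}]'
python3 m.py top scene
python3 - <<'E'
from h import *
from rig import manip
a=np.load('pics/scene0.npz');b=manip.get_image('scene')
d=cv2.absdiff(a['pixels'],b['pixels']).max(-1)
for n,(u0,v0,u1,v1) in dict(mug=(170,255,215,310),bird=(118,285,172,345),yellow=(140,238,188,278),small=(275,135,307,168),tray=(235,215,290,250)).items():
    print(n,'frac changed',(d[v0:v1,u0:u1]>40).mean().round(3))
E
```

```text
clock: 13.38
position: [0.5598, 0.1458, 0.3569]
ee_rot: [0.132, 0.964, -0.232, -0.025]
contact_force: [0.1, -0.5, 0.4]
width: 0.0297
gripper_force: 0.0
top 1573 yaw off 0.029275236528528332 lean 14.39245342864408 rms 1.0981965564282365 x at z=45,y=0 79.89738984830377 y [-115.  108.] z [ 41. 225.]
  backrest top x 133.5 y [-153.  151.] 57
scene 318 yaw off 0.6038678063632814 lean 14.669872730133864 rms 4.65693177481937 x at z=45,y=0 90.32561759346702 y [-117.  114.] z [ 46. 227.]
  backrest top x 137.4 y [-154.  150.] 141
mug frac changed 0.0
bird frac changed 0.0
yellow frac changed 0.0
small frac changed 0.211
tray frac changed 0.433
```

```bash
python3 - <<'E'
from h import *
from rig import manip
for n in ['top','scene']:
    for tag,im in (('0',dict(np.load(f'pics/{n}0.npz'))),('now',manip.get_image(n))):
        X=cloud(im);L=R.from_euler('z',-63.3,degrees=True).apply((X-O).reshape(-1,3)).reshape(X.shape)*1000
        hsv=cv2.cvtColor(im['pixels'],cv2.COLOR_BGR2HSV)
        b=(im['depth']>0)&(np.abs(L[...,0]-134)<15)&(np.abs(L[...,1])<170)&(L[...,2]>168)&(L[...,2]<183)&(hsv[...,1]<50)
        print(n,tag,np.median(L[b][:,0]).round(1),np.percentile(L[b][:,1],[1,99]).round())
        if n=='top':
            for nm,x0,x1,y0,y1,h in (('cream',.25,.5,-.56,-.3,.03),('white',.48,.68,-.52,-.33,.03)):
                c=(im['depth']>0)&(X[...,0]>x0)&(X[...,0]<x1)&(X[...,1]>y0)&(X[...,1]<y1)&(X[...,2]>h)&(X[...,2]<.1)
                print('  ',nm,X[c][:,:2].mean(0).round(3) if c.any() else None,c.sum())
            for (u,v) in [(333,222)]:print('  spoon px',im['pixels'][215:245,318:345].mean().round(1))
        else:cv2.imwrite('pics/x.png',im['pixels'])
E
```

```text
top 0 133.8 [-152.  149.]
   cream [ 0.399 -0.448] 1274
   white [ 0.613 -0.421] 504
  spoon px 182.9
top now 133.5 [-154.  151.]
   cream [ 0.399 -0.448] 1284
   white [ 0.613 -0.422] 496
  spoon px 202.4
scene 0 138.0 [-151.  151.]
scene now 137.6 [-155.  152.]
```

```bash
python3 -c "
from rig import manip
print(manip.sign_off())"
```

```text
the job is handed in; nothing more can be done
None
```

The job is handed in: the board stands on a long edge in the groove, leaning about 14° on the backrest and within the rack's width. The rack and the dishes I measured (mug and all bowls but the spoon, which I didn't measure) show no shift beyond camera noise, and the arm was clear at about 14 s.

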